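Spin, shadow and park the revolving hall tray

ROBOT

A 7-joint arm with a two-finger parallel gripper is mounted at the origin on the work surface. World frame = base frame: x ahead of the robot, y to its left, z up, the work surface at z = 0. Lengths are in mm, angles in rad, forces in N, time in s.
With the tool pointing down it reaches from about 350 to 775 mm from the base axis. Payload 3.1 kg.
Tool frame: the origin (TCP) lies between the finger pads, 19 mm behind the fingertips; this is the grasp point; z points along the fingers, y is the line along which they close (so a half turn about z gives the same grasp; the last joint's range is limited). The gripper opens to 85 mm and grips with 20 to 120 N. Pads are 22 mm wide; open, the fingers measure 114 mm over their backs; the gripper's body (76 mm by 85 mm) begins 54 mm behind the grasp point. The pads swing forward as they close: fully open they stand 13 mm farther back than shut.
Start: joints at [1.164, 0.311, 0.014, 1.512, -0.004, 1.319, -0.027], TCP at [196.253, -513.811, 250.004] pointing down, gripper open.
Joint ranges: [-2.7, 2.7], [-0.3, 1.91], [-1.27, 1.3], [0.12, 2.57], [-1.44, 4.58], [0.2, 2.03], [-3.05, 3.05]. Speed limits (rad/s): [2.79, 2.79, 3.14, 3.14, 3.14, 3.14, 3.14].

INTERFACE

Orientations are given as a unit quaternion [w, x, y, z].
In Python, from station import * gives the robot as it stands. The module is installed in compiled form; this text tells all that it offers.
- The arm moves only by the shell command python3 -m handwheel 'ROWS' [OPENING] [FORCE]. ROWS is JSON, one flat list of numbers, 4 for each row, row after row: the shift along the tool's x, y, z in mm, then the turn about the tool's z in degrees. A call has 1 to 10 rows; each row shifts and turns the commanded pose from where the row before left it, along the tool's axes as they then stand; what a row does not reach is not made up. A row lasts 1/12 s, in which the tool goes at most 41.7 mm and 7.16 degrees, less where a joint would pass 70% of its speed; a pose out of reach is approached as far as the arm can. A call is refused whole if a number of a shift passes 41.7 or a number of a turn 7.16, either way. A call with a gripper value outside its range is refused whole. OPENING is the closure, from 0 (fully open) to 1 (shut), set as the call begins (- or left out, the last holds). The fingers move at their own pace and stop on an object; FORCE is the grip in N (left out, the last holds). Time passes only in rows, so rows that do not move let the fingers close. It gives the time, the measured TCP pose, the force, the opening and the grip force at its end, in the units of the state.
- get_obs(): the state, without advancing time (a new reading comes with each control period).
- capture(name): name is "side" or "top" or "wrist"; returns a dict with "frame" (480x640x3 uint8, red, green, blue), "fx", "fy", "cx", "cy" (pixels), "k1" (the pictures are not rectified: a ray, as slopes to the right and down, at radius r is drawn at 1 + k1 r^2 times it, then the intrinsics apply), "rvec" (rotation vector, rad) and "tvec" (3), from world to camera coordinates, as OpenCV has them; the wrist camera has in their place "T_tool_cam" (4x4, takes a point from camera to tool coordinates, whose origin is the TCP and whose axes are the flange's). Camera axes: x right, y down, z forward; pixel columns grow to the right and rows downward; lengths in mm; the calibration is good to about 2 mm. A picture is of the moment at which its call begins: read the wrist's pose just before it. There is no depth.
- sign_off(): hands the job in; it is judged then, once.
The state is a dict: "clock": time; "joint_positions": joint angles; "qvel": joint speeds; "joint_efforts": joint torques, N m; "position": TCP position; "eef_rot": TCP orientation; "ft_force": force on the tool from outside, world axes, zero at the start; "ft_torque": the same for the moment, N m; "grip_width": opening from 0.0 (shut) to 1.0 (fully open); "grasp_force": force on a finger pad.
Only numpy, scipy, OpenCV 4.12 (cv2) and the standard library are available. Lean on these libraries where they do the work, as an engineer would, in place of code of your own. Each camera call takes 0.05 s, during which the arm holds its last target. There are 200 camera calls.

TASK

The bearing of the revolving tray was just refitted: with the gripper, set the tray turning, either way round, at about one turn in five seconds and let go, then for at least four seconds keep the open fingers on either side of its steel grip post, never more than 25 mm off centre and without touching, ready to catch it while it coasts by itself. Then catch the post between the fingers, stop it gently, park the tray with the post right in line with the steel fin of the stand, and let go. The tea glass on its saucer and the jar must ride along upright and untouched, and nothing else on the console is to be moved.

Things in the scene. Friction and masses are not known exactly. Their poses are not given: they have to be found in the camera images.
- stand: Fixed black round foot of the revolving tray, 170 mm diameter; it stands anywhere in the middle of the console at any yaw. Origin: on the tray's turning axis, at the console surface (z = 0); z up, x points horizontally from the axis to the steel fin.
- tray (a joint): Angle of the revolving tray on its stand (rad), anticlockwise from above positive, many turns possible. At 0 the grip post lies on the stand's -x side, away from the fin; at +pi or -pi (plus whole turns) it is in line with the fin. Starts within 0.4 of 0. Nominal bearing: viscous 0.0012 N m s/rad plus dry friction 0.0012 N m; it coasts 7 to 13 s from 1.2 rad/s.
- tray_mid (a point): Centre of the tray's upper face, on the turning axis, 36 mm above the console. The tray is a wooden disc of 302 mm diameter with a low rim (top 46 mm above the console), nominal mass 1.1 kg (true value 0.7 to 1.4 times that), moment of inertia about 0.016 kg m2 with its load.
- post_top (a point): Centre of the top of the upright round steel grip post, which is fixed on the tray 115 mm from the turning axis: 30 mm diameter, 62 mm tall, its top 98 mm above the console. Nothing else stands on the tray within 100 mm of the post's axis. Turns with the tray. The post is a swivel sleeve, free to spin on its own pin like a crank handle, so gripping fingers may keep their yaw.
- fin_top (a point): Centre of the top of the steel fin on the stand, 24 mm wide, 8 mm thick, 55 mm tall, just outside the tray's rim, 168 mm from the axis on the stand's +x side. It does not move.
- saucer: Loose white saucer, 88 mm diameter, 8 mm thick, 0.11 kg, lying on the tray about 79 mm from the axis, well away from the post. Origin: centre of its underside, z up.
- glass: Loose amber tea glass, 56 mm diameter at the rim, 70 mm tall, 0.1 kg, standing on the saucer (top about 114 mm above the console). Origin: centre of its underside, z up.
- jar: Loose small glass jar with a steel twist cap, 50 mm diameter, 65 mm tall, 0.16 kg, standing on the tray about 82 mm from the axis, well away from the post (top about 101 mm above the console). Origin: centre of its underside, z up.
- tin: Bystander: loose red plastic tin with clip-on lid, 106 x 146 x 64 mm, on the console to the robot's left. Origin: centre of its underside.
- key: Bystander: loose steel door key, 68 mm long, 4 mm thick, on the console to the robot's right. Origin: under the centre of its round bow.
- coaster: Bystander: loose grey silicone coaster, 96 mm diameter, 6 mm thick, on the console to the robot's right. Origin: centre of its underside.
Not all that is in view belongs to the job. Of the things that look like the glass, the middle-sized one is meant. What is shaped like the saucer but pink is not meant.

How it is judged (in metres and radians):
On the way, in this order (a step that is already met when the one before it is completed fails the run):
1. the fingers have driven the tray up to more than 0.8 rad/s ((velocity of joint tray above 0.8 rad/s or velocity of joint tray below -0.8 rad/s) and contact force between the fingers and stand above 0.05 N).
2. for 4 s the tray coasts by itself (faster than 0.25 rad/s, untouched) while the TCP stays within 25 mm of the post's axis, with the fingertips below the post's top ((velocity of joint tray above 0.25 rad/s or velocity of joint tray below -0.25 rad/s) and contact force between each of the arm, the fingers and stand below 0.05 N and horizontal distance between the grasp point and post_top below 0.025 m and z of the grasp point in the frame of post_top below 0.015 m), for 4 s.
3. the fingers have caught the post and stopped the tray (under 0.15 rad/s) (velocity of joint tray between -0.15 and 0.15 rad/s and contact force between the fingers and stand above 0.3 N and horizontal distance between the grasp point and post_top below 0.04 m), for 0.1 s.
At the end, for the whole second after the job is handed in: The tray is at rest (under 0.05 rad/s) and released, its post on the fin's side and within 20 mm sideways of the line from the axis through the fin; the glass stands upright on its saucer (within 12 mm of its centre) and the jar upright on the tray (tilt under 0.15 rad) (velocity of joint tray between -0.05 and 0.05 rad/s and y of post_top in the frame of stand between -0.02 and 0.02 m and x of post_top in the frame of stand above 0.05 m and contact force between the fingers and stand below 0.1 N and angle between each of glass, jar's own z axis and vertical below 0.15 rad and horizontal distance between glass and saucer below 0.012 m and height (world z) of jar above 0.03 m and height (world z) of glass above 0.038 m); the robot touches nothing.
It fails at once if the tray is spun or jerked faster than 2.5 rad/s (velocity of joint tray above 2.5 rad/s or velocity of joint tray below -2.5 rad/s).
It fails at once if the glass or the jar tips (0.3 rad) (angle between any of glass, jar's own z axis and vertical above 0.3 rad).
It fails at once if the robot touches the glass, saucer or jar (contact force between any of the arm, the fingers and glass above 0.5 N or contact force between any of the arm, the fingers and saucer above 0.5 N or contact force between any of the arm, the fingers and jar above 0.5 N).
It fails at once if the tin, key or coaster is moved more than 20 mm (distance of any of tin, key, coaster from where it was at the start of the episode above 0.02 m).
It also fails if it takes over 64 s, if anything falls off the work surface, if the arm or the gripper's body presses on something with over 40 N, if the wrist force passes 120 N, or if a joint passes its speed limit or range.

## Working session

There is one attempt and no reset: what is moved stays moved. The work goes in short steps, Python scripts to look and compute and a shell command to move; the robot and the scene stay as the last step left them, time stands still between calls to the robot, and variables do not carry over. Pictures are saved under pics/ and viewed, at most 10 in all, crops included, and the job is handed in when it is done.

```bash
mkdir -p pics; cat > h.py <<'E'
from station import *
import numpy as np, cv2
def cam(n):
    c=capture(n); c['K']=np.array([[c['fx'],0,c['cx']],[0,c['fy'],c['cy']],[0,0,1.]]); c['D']=np.array([c['k1'],0,0,0.]); return c
def save(c,f): cv2.imwrite('pics/'+f,c['frame'][:,:,::-1])
def toz(c,uv,z):
    uv=np.array(uv,float).reshape(-1,1,2)
    n=cv2.undistortPoints(uv,c['K'],c['D']).reshape(-1,2)
    R=cv2.Rodrigues(np.array(c['rvec'],float))[0]; t=np.array(c['tvec'],float).ravel()
    o=-R.T@t; d=np.c_[n,np.ones(len(n))]@R
    z=np.broadcast_to(z,len(n))
    return o+d*((z-o[2])/d[:,2])[:,None]
def proj(c,P): return cv2.projectPoints(np.array(P,float).reshape(-1,1,3),np.array(c['rvec'],float),np.array(c['tvec'],float),c['K'],c['D'])[0].reshape(-1,2)
E
python3 - <<'E'
from h import *
o=get_obs(); print({k:np.round(v,3) for k,v in o.items()})
for n in('top','side'):
    c=cam(n); save(c,n+'0.png'); np.save(n+'0.npy',c,allow_pickle=True); print({k:c[k] for k in('fx','cx','cy','k1','rvec','tvec')})
E
```

```text
{'clock': np.float64(0.0), 'joint_positions': array([ 1.164,  0.312,  0.014,  1.513, -0.004,  1.319, -0.027]), 'qvel': array([ 0.   ,  0.   , -0.   ,  0.001, -0.001,  0.001,  0.001]), 'joint_efforts': array([-0.0000e+00, -3.7991e+01,  1.4600e-01, -2.3059e+01,  1.2000e-02,
        1.4000e-02, -0.0000e+00]), 'position': array([ 195.993, -513.156,  248.926]), 'eef_rot': array([-0.001,  0.983,  0.181, -0.   ]), 'ft_force': array([0.366, 0.131, 0.025]), 'ft_torque': array([ 0.   ,  0.004, -0.025]), 'grasp_force': np.float64(0.0), 'grip_width': np.float64(1.001)}
{'fx': 570.254465606973, 'cx': 318.0633119182168, 'cy': 234.06842199758464, 'k1': -0.00905720555065725, 'rvec': array([ 2.20499659, -2.19097505,  0.0702272 ]), 'tvec': array([ -11.75914526,  575.18997525, 1451.48176343])}
{'fx': 474.2899819286473, 'cx': 322.0611708012558, 'cy': 233.8724396074366, 'k1': 0.0385306129155585, 'rvec': array([ 0.41170713, -2.79517308,  1.07567503]), 'tvec': array([ 568.85051679,  180.96951293, 1092.75789644])}
```

View pics/top0.png

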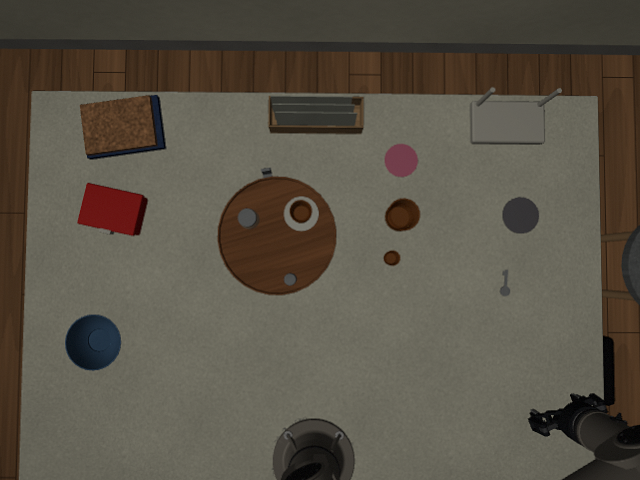

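View pics/side0.png

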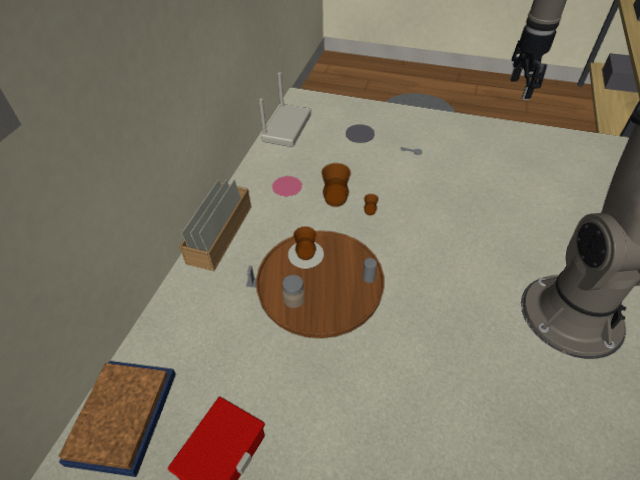

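Top view: the tray is at (278,236), the post at (290,279), the jar at (247,217) and the fin at (267,172). There are three glass-like things: one on the white saucer at (301,212), a large one at (402,214) and a small one at (392,258). The one on the saucer is the middle-sized one. The pink disc at (401,160) is not meant. Next I'll measure and confirm in a crop.

```bash
python3 - <<'E'
from h import *
c=np.load('top0.npy',allow_pickle=True).item(); s=np.load('side0.npy',allow_pickle=True).item()
f=c['frame']; hsv=cv2.cvtColor(f,cv2.COLOR_RGB2HSV)
for p in [(225,236),(278,236),(290,279),(247,217),(316,214),(267,172),(190,300)]: print(p,hsv[p[1],p[0]],end=' ')
print()
H,S,V=[hsv[...,i].astype(int) for i in range(3)]
m=((S>90)&(H<20)).astype(np.uint8); m[:150]=0;m[310:]=0;m[:,:205]=0;m[:,345:]=0
k=max(cv2.findContours(m,0,1)[0],key=cv2.contourArea); hull=cv2.convexHull(k).reshape(-1,2)
P=toz(c,hull,46)[:,:2]
for _ in range(2):
    A=np.c_[2*P,np.ones(len(P))]; q=np.linalg.lstsq(A,(P**2).sum(1),rcond=None)[0]; r=np.sqrt(q[2]+q[:2]@q[:2])
    e=abs(np.linalg.norm(P-q[:2],axis=1)-r); P=P[e<3]
print('tray',q[:2],'r',r,len(P))
C=q[:2]
def blob(cc,mask,x0,x1,y0,y1):
    mm=np.zeros(mask.shape,np.uint8); mm[y0:y1,x0:x1]=mask[y0:y1,x0:x1]
    k=max(cv2.findContours(mm,0,1)[0],key=cv2.contourArea); (u,r)=cv2.minEnclosingCircle(k); M=cv2.moments(k); return (M['m10']/M['m00'],M['m01']/M['m00']),r
grey=(S<60)&(V>60)
for n,b,z in(('post',(275,305,265,295),98),('jar',(230,265,200,235),101),('fin',(258,276,162,177),55),('sauc',(280,322,192,235),44)):
    uv,r=blob(c,grey,*b); X=toz(c,uv,z)[0]; d=X[:2]-C; print(n,np.round(uv,1),round(r,1),np.round(X,1),'dist',np.hypot(*d).round(1),'ang',np.degrees(np.arctan2(d[1],d[0])).round(1), 'side',proj(s,X).round(0))
a=cv2.resize(f[150:310,205:435],None,fx=3.4,fy=3.4,interpolation=cv2.INTER_CUBIC)
cv2.imwrite('pics/crop0.png',np.clip(a[:,:,::-1]*1.6,0,255).astype(np.uint8))
print(capture('wrist')['T_tool_cam'])
E
```

```text
(225, 236) [ 13 155  69] (278, 236) [ 13 162  71] (290, 279) [60  3 78] (247, 217) [45  6 79] (316, 214) [ 27  21 119] (267, 172) [90 20 25] (190, 300) [ 28  32 112] 
tray [570.68862452  96.89763458] r 149.20980015767262 43
post [289.3 279.2] 5.8 [461.1  61.5  98. ] dist 115.2 ang -162.1 side [[370. 261.]]
jar [246.3 217.2] 9.4 [610.3 166.8 101. ] dist 80.4 ang 60.5 side [[292. 282.]]
fin [266.4 168.9] 11.0 [736.7 123.4  55. ] dist 168.1 ang 9.1 side [[249. 267.]]
sauc [300.8 213.4] 17.4 [625.9  36.   44. ] dist 82.2 ang -47.8 side [[306. 253.]]
[[ 7.29149923e-04 -9.48831512e-01 -3.15781935e-01  8.15851587e+01]
 [ 9.99999590e-01  5.22432618e-04  7.39273112e-04 -3.58464063e-01]
 [-5.36470841e-04 -3.15782345e-01  9.48831504e-01 -1.24429012e+02]
 [ 0.00000000e+00  0.00000000e+00  0.00000000e+00  1.00000000e+00]]
```

View pics/crop0.png

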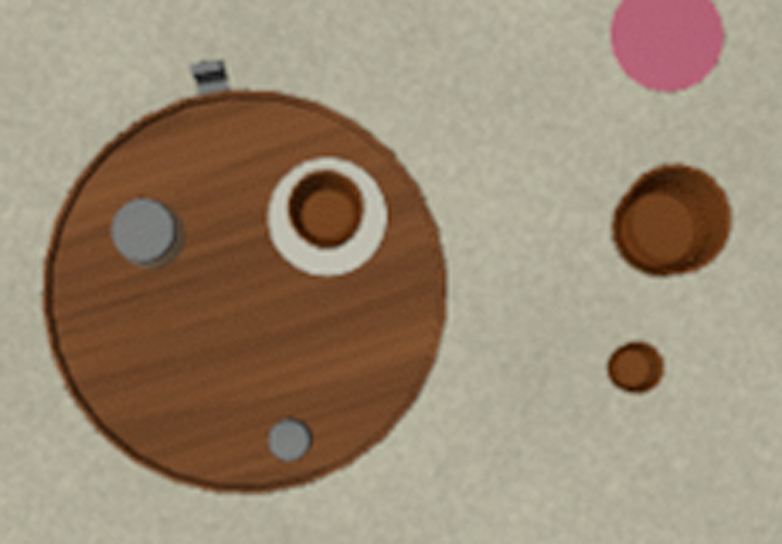

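The crop confirms that the glass on the white saucer is the middle of the three sizes, and the jar and post are as described. The measured distances agree with the given sizes: post 115 mm, fin 168 mm, jar 80 mm, saucer 82 mm. I'll move above the post at constant yaw.

```bash
python3 -m handwheel '[22.6,-22.1,0,0,22.6,-22.1,0,0,22.6,-22.1,0,0,22.6,-22.1,0,0,22.6,-22.1,0,0,22.6,-22.1,0,0,22.6,-22.1,0,0,22.6,-22.1,0,0,22.6,-22.1,0,0,22.6,-22.1,0,0]' 0 20
python3 -m handwheel '[22.6,-22.1,0,0,22.6,-22.1,0,0,22.6,-22.1,0,0,22.6,-22.1,0,0,22.6,-22.1,0,0,22.6,-22.1,0,0,22.6,-22.1,0,0,22.6,-22.1,0,0,22.6,-22.1,0,0,22.6,-22.1,0,0]'
python3 -m handwheel '[0,0,16,0,0,0,16,0,0,0,16,0,0,0,16,0,0,0,16,0,0,0,0,0,0,0,0,0]'
cat >> h.py <<'E'
from scipy.spatial.transform import Rotation as Ro
def pose():
    o=get_obs(); w=o['eef_rot']; return o,Ro.from_quat([w[1],w[2],w[3],w[0]]).as_matrix(),np.array(o['position'])
def wrist():
    o,R,p=pose(); c=cam('wrist'); T=c['T_tool_cam']; Rc=R@T[:3,:3]; t=R@T[:3,3]+p
    c['rvec']=cv2.Rodrigues(Rc.T)[0].ravel(); c['tvec']=-Rc.T@t; return o,R,p,c
E
python3 - <<'E'
from h import *
o,R,p,c=wrist(); print(np.round(p,1),np.round(R,3),o['clock'],np.round(o['joint_positions'],2)); save(c,'w1.png'); np.save('w1.npy',c,allow_pickle=True)
print(proj(c,[[461.1,61.5,98]]))
E
```

```text
clock: 0.98
position: [328.6, -225.1, 249.9]
eef_rot: [0.0, 0.983, 0.181, -0.0]
ft_force: [2.2, -0.3, -0.1]
grip_width: 1.002
grasp_force: 0.0
clock: 1.82
position: [461.0, 61.7, 249.9]
eef_rot: [0.0, 0.983, 0.181, -0.0]
ft_force: [0.1, 0.2, -0.5]
grip_width: 1.0
grasp_force: 0.0
clock: 2.4
position: [460.0, 60.2, 169.3]
eef_rot: [-0.0, 0.983, 0.181, -0.001]
ft_force: [-0.5, -0.6, -0.7]
grip_width: 1.002
grasp_force: 0.0
[460.   60.2 169.3] [[ 0.934  0.357 -0.002]
 [ 0.357 -0.934 -0.   ]
 [-0.002 -0.001 -1.   ]] 2.4 [ 0.33  0.25 -0.59  1.84  0.16  1.1  -1.52]
[[316.92103125 263.97494041]]
```

View pics/w1.png

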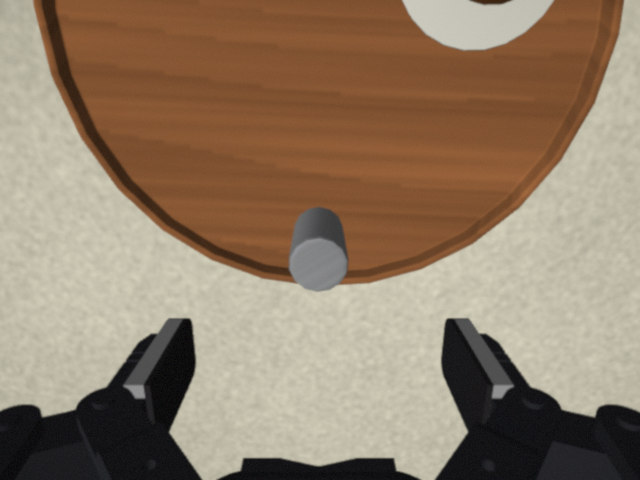

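The wrist view shows the post top at (319,264), against a prediction of (317,264), and centred between the open pads. I'll go down and grip.

```bash
python3 -m handwheel '[0,0,14,0,0,0,14,0,0,0,14,0,0,0,14,0,0,0,14,0,0,0,14,0,0,0,0,0,0,0,0,0]'
python3 -m handwheel '[0,0,0,0,0,0,0,0,0,0,0,0,0,0,0,0,0,0,0,0]' 1 20
python3 -m handwheel '[0,0,0,0,0,0,0,0,0,0,0,0]'
cat >> h.py <<'E'
def postpx(c,pred):
    """grey post top near predicted pixel"""
    hs=cv2.cvtColor(c['frame'],cv2.COLOR_RGB2HSV); S=hs[...,1].astype(int);V=hs[...,2].astype(int)
    m=((S<16)&(V>95)).astype(np.uint8); m=cv2.morphologyEx(m,cv2.MORPH_OPEN,np.ones((5,5)))
    n,l,st,ce=cv2.connectedComponentsWithStats(m)
    r=[(np.hypot(*(ce[i]-pred)),st[i,4],*ce[i].round(1)) for i in range(1,n) if st[i,4]>300]
    return sorted(r)[:3]
E
python3 - <<'E'
from h import *
o,R,p,c=wrist(); save(c,'w2.png'); np.save('w2.npy',c,allow_pickle=True)
t=cam('top'); save(t,'t2.png'); np.save('t2.npy',t,allow_pickle=True)
pr=proj(c,[[p[0],p[1],98]])[0]; print(np.round(p,1),o['clock'],pr,postpx(c,pr))
E
```

```text
clock: 3.12
position: [461.2, 60.4, 86.7]
eef_rot: [0.0, 0.983, 0.181, 0.0]
ft_force: [0.2, 0.1, -0.1]
grip_width: 0.999
grasp_force: 0.0
clock: 3.53
position: [461.2, 60.4, 86.7]
eef_rot: [0.0, 0.983, 0.181, 0.001]
ft_force: [-1.3, -0.5, 3.5]
grip_width: 0.345
grasp_force: 21.4
clock: 3.78
position: [461.2, 60.4, 86.6]
eef_rot: [0.0, 0.983, 0.181, 0.0]
ft_force: [-1.5, -0.3, 5.9]
grip_width: 0.349
grasp_force: 21.6
[461.2  60.4  86.6] 3.7833 [318.84148371 370.79916361] [(np.float64(23.017001725457533), np.int32(8299), np.float64(311.8), np.float64(348.9)), (np.float64(70.26923492881423), np.int32(882), np.float64(378.5), np.float64(333.6)), (np.float64(71.55464836435742), np.int32(874), np.float64(257.6), np.float64(333.8))]
```

View pics/w2.png

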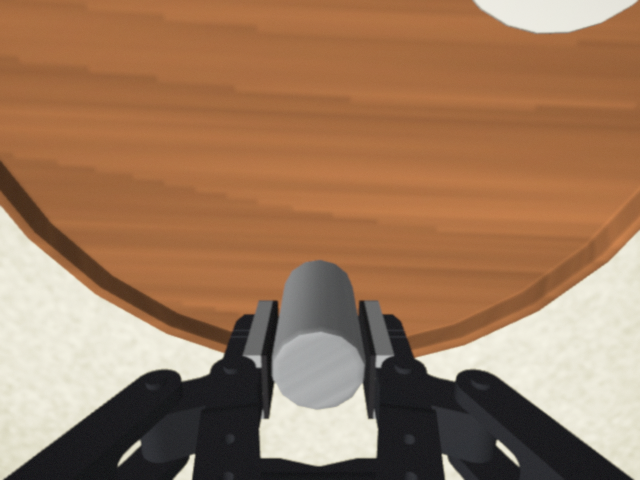

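The grip is centred: the post top is at (319,370), as predicted. Next I'll write a row generator for the circular path.

```bash
cat >> h.py <<'E'
import json
C=np.array([570.7,96.9]); RR=115.4
X=np.array([.934,.357]); Y=np.array([.357,-.934])
def gen(cmd,ths):
    """rows to take commanded xy along post angles ths"""
    out=[];cmd=np.array(cmd,float)
    for th in ths:
        d=C+RR*np.array([np.cos(th),np.sin(th)])-cmd; a,b=round(float(X@d),1),round(float(Y@d),1)
        cmd=cmd+a*X+b*Y; out+=[a,b,0,0]
    print(json.dumps(out).replace(' ','')); return cmd
E
python3 - <<'E'
from h import *
o,R,p=pose(); d=p[:2]-C; th=np.arctan2(d[1],d[0]); print(p,th,np.hypot(*d))
w=0.01*np.arange(1,11); ths=th+np.cumsum(w); e=gen(p[:2],ths)
ths2=ths[-1]+0.1*np.arange(1,6); e=gen(e,ths2)
ths3=ths2[-1]+np.cumsum([.1,.1,.1,.1,.099,.098,.097]); e=gen(e,ths3); print(e,ths3[-1])
c=np.load('w2.npy',allow_pickle=True).item()['frame']; h=cv2.cvtColor(c,cv2.COLOR_RGB2HSV)
for q in[(318,360),(318,395),(318,300),(290,300),(240,440),(318,425),(100,200)]: print(q,h[q[1],q[0]])
E
```

```text
[461.19256311  60.41496616  86.643478  ] -2.819985480881205 115.42545831901364
[-0.0,1.2,0,0,-0.1,2.3,0,0,0.0,3.4,0,0,0.2,4.6,0,0,0.5,5.8,0,0,0.9,6.8,0,0,1.6,8.0,0,0,2.5,8.8,0,0,3.7,9.8,0,0,5.1,10.3,0,0]
[6.1,9.8,0,0,7.0,9.1,0,0,8.0,8.4,0,0,8.7,7.6,0,0,9.4,6.6,0,0]
[10.0,5.7,0,0,10.6,4.7,0,0,11.0,3.5,0,0,11.3,2.5,0,0,11.3,1.3,0,0,11.3,0.2,0,0,11.2,-0.9,0,0]
[625.55426311  -4.68093384] -1.0759854808812053
(318, 360) [100   5 168]
(318, 395) [100   5 170]
(318, 300) [105   5  96]
(290, 300) [105   4 136]
(240, 440) [90 24 32]
(318, 425) [ 25  19 234]
(100, 200) [ 12 155 160]
```

```bash
python3 -m handwheel '[0,1.2,0,0,-0.1,2.3,0,0,0,3.4,0,0,0.2,4.6,0,0,0.5,5.8,0,0,0.9,6.8,0,0,1.6,8,0,0,2.5,8.8,0,0,3.7,9.8,0,0,5.1,10.3,0,0]'
python3 -m handwheel '[6.1,9.8,0,0,7,9.1,0,0,8,8.4,0,0,8.7,7.6,0,0,9.4,6.6,0,0]'
python3 -m handwheel '[10,5.7,0,0,10.6,4.7,0,0,11,3.5,0,0,11.3,2.5,0,0,11.3,1.3,0,0,11.3,0.2,0,0,11.2,-0.9,0,0]' 0
cat >> h.py <<'E'
def track(name):
    o,R,p,c=wrist(); save(c,name+'.png')
    hs=cv2.cvtColor(c['frame'],cv2.COLOR_RGB2HSV).astype(int)
    m=((hs[...,1]<14)&(hs[...,2]>148)&(hs[...,2]<190)).astype(np.uint8); m=cv2.morphologyEx(m,cv2.MORPH_OPEN,np.ones((7,7)))
    n,l,st,ce=cv2.connectedComponentsWithStats(m)
    pr=proj(c,[[p[0],p[1],98]])[0]
    r=sorted((float(np.hypot(*(ce[i]-pr))),i) for i in range(1,n) if st[i,4]>1500)
    i=r[0][1]; cnt=max(cv2.findContours((l==i).astype(np.uint8),0,1)[0],key=cv2.contourArea); u,rad=cv2.minEnclosingCircle(cnt)
    P=toz(c,u,98)[0]; Pc=toz(c,ce[i],98)[0]; d=P[:2]-C
    print('t',o['clock'],'tcp',p.round(1),'post',P.round(1),'centroid',Pc.round(1),'area',st[i,4],'rad',round(rad,1),'r',np.hypot(*d).round(1),'th',np.arctan2(d[1],d[0]).round(4),'off tool',[(X@(P-p)[:2]).round(1),(Y@(P-p)[:2]).round(1)],'grip',o['grip_width'].round(2),'ft',o['ft_force'].round(2))
    dt=p[:2]-C; print('tcp th',np.arctan2(dt[1],dt[0]).round(4))
    return o,p,P,np.arctan2(d[1],d[0])
E
python3 - <<'E'
from h import *
track('k1')
E
```

```text
clock: 4.72
position: [496.8, 8.2, 86.7]
eef_rot: [0.0, 0.983, 0.182, 0.001]
ft_force: [0.8, -0.0, 4.0]
grip_width: 0.343
grasp_force: 21.6
clock: 5.13
position: [549.3, -16.4, 86.7]
eef_rot: [-0.0, 0.983, 0.181, 0.001]
ft_force: [0.0, 1.7, 5.0]
grip_width: 0.345
grasp_force: 21.7
clock: 5.72
position: [625.5, -5.5, 84.8]
eef_rot: [0.0, 0.983, 0.181, -0.001]
ft_force: [-0.3, 0.2, -0.1]
grip_width: 1.001
grasp_force: 0.0Traceback (most recent call last):
  File "<stdin>", line 2, in <module>
  File "h.py", line 44, in track
    i=r[0][1]; cnt=max(cv2.findContours((l==i).astype(np.uint8),0,1)[0],key=cv2.contourArea); u,rad=cv2.minEnclosingCircle(cnt)
      ~^^^
IndexError: list index out of range
```

View pics/k1.png

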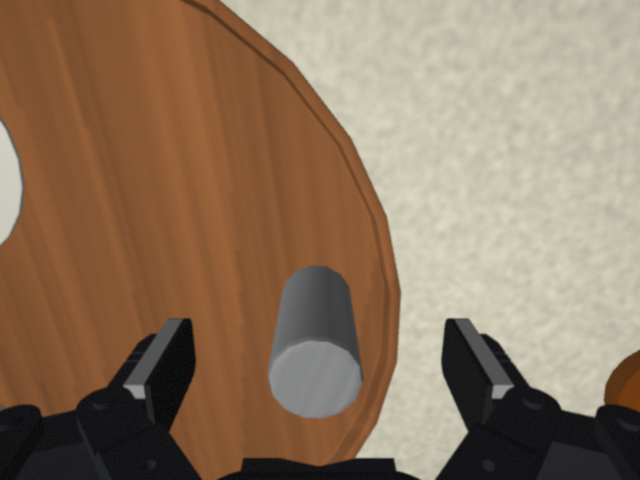

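Post top is at about (315,378), 4 px and 7 px from centre. The brightness varies, so I'll locate it from the mask's bottom edge instead.

```bash
cat >> h.py <<'E'
def ptop(f):
    hs=cv2.cvtColor(np.ascontiguousarray(f),cv2.COLOR_RGB2HSV).astype(int)
    m=((hs[...,1]<13)&(hs[...,2]>60)&(hs[...,2]<205)).astype(np.uint8); m=cv2.morphologyEx(m,cv2.MORPH_OPEN,np.ones((9,9)))
    n,l,st,ce=cv2.connectedComponentsWithStats(m)
    i=min((k for k in range(1,n) if st[k,4]>3000),key=lambda k:abs(ce[k][0]-319)+abs(ce[k][1]-345))
    vb=st[i,1]+st[i,3]-1; cols=[np.flatnonzero(l[v]==i) for v in range(vb-48,vb-28)]
    hw=np.mean([c[-1]-c[0]+1 for c in cols])/2; u=np.mean([(c[-1]+c[0])/2 for c in cols])
    return (u,vb+.5-38.5),hw,st[i,4]
def track(name):
    o,R,p,c=wrist(); save(c,name+'.png'); u,hw,ar=ptop(c['frame']); P=toz(c,u,98)[0]; d=P[:2]-C; dt=p[:2]-C
    th=np.arctan2(d[1],d[0]); print('t',o['clock'],'tcp',p.round(1),'px',np.round(u,1),'hw',hw,'area',ar,'post',P.round(1),'r',np.hypot(*d).round(1),'th',th.round(4),'tcpth',np.arctan2(dt[1],dt[0]).round(4),'off',(X@(P-p)[:2]).round(1),(Y@(P-p)[:2]).round(1),'ft',o['ft_force'].round(2)); return o,p,P,th
E
python3 - <<'E'
from h import *
for n in('w2','k1'): print(n,ptop(cv2.imread('pics/'+n+'.png')[:,:,::-1]))
# k1 position: tcp 625.5,-5.5,84.8
c=np.load('w2.npy',allow_pickle=True).item(); R=Ro.from_quat([.983,.181,0,0]).as_matrix(); T=capture('wrist')['T_tool_cam'] if 0 else None
E
```

```text
w2 ((np.float64(317.55), np.float64(370.0)), np.float64(46.85), np.int32(10777))
k1 ((np.float64(314.8), np.float64(378.0)), np.float64(45.5), np.int32(10658))
```

```bash
python3 - <<'E'
from h import *
k=np.arange(1,7)/12; print(get_obs()['clock']); e=gen([625.55,-4.68],-1.045+1.16*k-.08*k*k); print(e)
E
```

```text
5.7667
[14.3,-2.9,0,0,10.5,-3.2,0,0,10.0,-4.2,0,0,9.4,-5.1,0,0,8.8,-5.8,0,0,8.2,-6.6,0,0]
[672.7862  43.1336]
```

```bash
python3 -m handwheel '[14.3,-2.9,0,0,10.5,-3.2,0,0,10,-4.2,0,0,9.4,-5.1,0,0,8.8,-5.8,0,0,8.2,-6.6,0,0]' 0
python3 - <<'E'
from h import *
o,p,P,th=track('k2')
w=(th+1.103)/(o['clock']-5.7167); print('w',w)
k=np.arange(1,8)/12; w0=w-.06
e=gen([672.79,43.13],th+w0*(.05+k)-.08*(k+.05)**2); print(e)
E
```

```text
clock: 6.27
position: [672.6, 43.4, 85.4]
eef_rot: [0.0, 0.983, 0.181, -0.0]
ft_force: [-0.3, 0.4, -0.2]
grip_width: 0.998
grasp_force: 0.0
t 6.2667 tcp [672.6  43.4  85.4] px [324. 379.] hw 45.1 area 9594 post [671.2  41.1  98. ] r 114.9 th -0.5067 tcpth -0.484 off -2.1 1.6 ft [-0.3   0.39 -0.21]
w 1.0842165340824932
[9.3,-9.1,0,0,6.2,-7.4,0,0,5.4,-7.7,0,0,4.7,-8.1,0,0,4.0,-8.2,0,0,3.3,-8.5,0,0,2.6,-8.5,0,0]
[685.4195 109.5085]
```

```bash
python3 -m handwheel '[9.3,-9.1,0,0,6.2,-7.4,0,0,5.4,-7.7,0,0,4.7,-8.1,0,0,4,-8.2,0,0,3.3,-8.5,0,0,2.6,-8.5,0,0]' 0
python3 - <<'E'
from h import *
o,p,P,th=track('k3')
w=(th+.5067)/(o['clock']-6.2667); print('w',w)
k=np.arange(1,9)/12; w0=w-.05
e=gen([685.42,109.51],th+w0*(.05+k)-.08*(k+.05)**2); print(e)
E
```

```text
clock: 6.9
position: [684.9, 110.5, 86.0]
eef_rot: [-0.0, 0.983, 0.182, -0.0]
ft_force: [-0.0, -0.9, 0.0]
grip_width: 1.002
grasp_force: 0.0
t 6.9 tcp [684.9 110.5  86. ] px [322.3 373. ] hw 45.15 area 9236 post [685.  109.4  98. ] r 115.0 th 0.1092 tcpth 0.1189 off -0.3 1.1 ft [-0.02 -0.92  0.04]
w 0.9725339872503174
[2.7,-13.7,0,0,0.8,-8.6,0,0,0.2,-8.5,0,0,-0.4,-8.3,0,0,-1.0,-8.2,0,0,-1.5,-7.9,0,0,-2.1,-7.7,0,0,-2.5,-7.4,0,0]
[656.7737 173.8136]
```

```bash
python3 -m handwheel '[2.7,-13.7,0,0,0.8,-8.6,0,0,0.2,-8.5,0,0,-0.4,-8.3,0,0,-1,-8.2,0,0,-1.5,-7.9,0,0,-2.1,-7.7,0,0,-2.5,-7.4,0,0]' 0
python3 - <<'E'
from h import *
o,p,P,th=track('k4')
w=(th-.1092)/(o['clock']-6.9); print('w',w)
k=np.arange(1,10)/12; w0=w-.06
e=gen([656.77,173.81],th+w0*(.05+k)-.075*(k+.05)**2); print(e)
E
```

```text
clock: 7.62
position: [655.9, 174.3, 86.0]
eef_rot: [0.0, 0.983, 0.181, -0.0]
ft_force: [0.3, -0.9, 0.4]
grip_width: 1.002
grasp_force: 0.0
t 7.6167 tcp [655.9 174.3  86. ] px [318.5 372. ] hw 45.325 area 8926 post [655.9 174.4  98. ] r 115.2 th 0.7385 tcpth 0.7378 off 0.1 -0.1 ft [ 0.32 -0.95  0.45]
w 0.877982582222509
[-5.6,-12.3,0,0,-3.7,-6.6,0,0,-4.1,-6.3,0,0,-4.4,-5.9,0,0,-4.7,-5.5,0,0,-5.0,-5.1,0,0,-5.2,-4.7,0,0,-5.3,-4.4,0,0,-5.6,-3.9,0,0]
[596.5197 209.3346]
```

```bash
python3 -m handwheel '[-5.6,-12.3,0,0,-3.7,-6.6,0,0,-4.1,-6.3,0,0,-4.4,-5.9,0,0,-4.7,-5.5,0,0,-5,-5.1,0,0,-5.2,-4.7,0,0,-5.3,-4.4,0,0,-5.6,-3.9,0,0]' 0
python3 - <<'E'
from h import *
o,p,P,th=track('k5')
w=(th-.7385)/(o['clock']-7.6167); print('w',w)
k=np.arange(1,11)/12; w0=w-.06
e=gen([596.52,209.33],th+w0*(.05+k)-.07*(k+.05)**2); print(e)
E
```

```text
clock: 8.42
position: [595.5, 209.4, 86.0]
eef_rot: [0.0, 0.983, 0.181, 0.0]
ft_force: [-0.8, -0.6, -0.3]
grip_width: 1.0
grasp_force: 0.0
t 8.4167 tcp [595.5 209.4  86. ] px [316.9 374. ] hw 45.275 area 10184 post [594.7 209.7  98. ] r 115.4 th 1.3616 tcpth 1.3537 off -0.7 -0.6 ft [-0.77 -0.58 -0.35]
w 0.7788862034120267
[-11.0,-6.6,0,0,-6.0,-2.9,0,0,-6.1,-2.5,0,0,-6.1,-2.1,0,0,-6.1,-1.8,0,0,-6.0,-1.4,0,0,-6.1,-1.1,0,0,-5.9,-0.7,0,0,-5.9,-0.4,0,0,-5.8,-0.1,0,0]
[528.8128 204.4314]
```

```bash
python3 -m handwheel '[-11,-6.6,0,0,-6,-2.9,0,0,-6.1,-2.5,0,0,-6.1,-2.1,0,0,-6.1,-1.8,0,0,-6,-1.4,0,0,-6.1,-1.1,0,0,-5.9,-0.7,0,0,-5.9,-0.4,0,0,-5.8,-0.1,0,0]' 0
python3 - <<'E'
from h import *
o,p,P,th=track('k6')
w=(th-1.3616)/(o['clock']-8.4167); print('w',w)
k=np.arange(1,11)/12; w0=w-.06
e=gen([528.81,204.43],th+w0*(.05+k)-.065*(k+.05)**2); print(e)
E
```

```text
clock: 9.3
position: [527.9, 204.1, 86.0]
eef_rot: [0.0, 0.983, 0.181, 0.0]
ft_force: [-0.4, 0.5, 0.0]
grip_width: 0.997
grasp_force: 0.0
t 9.3 tcp [527.9 204.1  86. ] px [319.4 376. ] hw 45.55 area 10680 post [526.7 203.5  98. ] r 115.3 th 1.9624 tcpth 1.9502 off -1.4 0.2 ft [-0.44  0.53  0.03]
w 0.680179679038608
[-11.7,0.7,0,0,-5.7,0.7,0,0,-5.5,1.1,0,0,-5.4,1.2,0,0,-5.3,1.5,0,0,-5.0,1.7,0,0,-4.9,1.9,0,0,-4.7,2.1,0,0,-4.5,2.2,0,0,-4.3,2.4,0,0]
[481.1055 169.604 ]
```

```bash
python3 -m handwheel '[-11.7,0.7,0,0,-5.7,0.7,0,0,-5.5,1.1,0,0,-5.4,1.2,0,0,-5.3,1.5,0,0,-5,1.7,0,0,-4.9,1.9,0,0,-4.7,2.1,0,0,-4.5,2.2,0,0,-4.3,2.4,0,0]' 0
python3 - <<'E'
from h import *
o,p,P,th=track('k7')
w=(th-1.9624)/(o['clock']-9.3); print('w',w)
k=np.arange(1,4)/12; w0=w-.06
a=th+w0*(.05+k)-.06*(k+.05)**2
e=gen([481.11,169.60],a); wl=w0-.12*(k[-1]+.05)
print('catch'); k=np.arange(1,6)/12; b=a[-1]+wl*k-.06*k*k; e=gen(e,b); print(e,b[-1],wl-.05)
print('stop'); d=(wl-.05)/12*np.array([.9,.8,.65,.5,.35,.2,.1]); c=b[-1]+np.cumsum(d); e=gen(e,c);print(e,c[-1])
E
```

```text
clock: 10.18
position: [480.4, 169.2, 86.0]
eef_rot: [0.0, 0.983, 0.181, 0.0]
ft_force: [-0.1, 0.9, -0.0]
grip_width: 0.998
grasp_force: 0.0
t 10.1833 tcp [480.4 169.2  86. ] px [320.8 374. ] hw 45.4 area 10686 post [480.  168.4  98. ] r 115.5 th 2.4741 tcpth 2.4663 off -0.7 0.6 ft [-0.12  0.89 -0.02]
w 0.5793208838069547
[-8.0,5.1,0,0,-3.9,2.8,0,0,-3.7,2.9,0,0]
catch
[-3.5,3.0,0,0,-3.3,3.0,0,0,-3.1,3.2,0,0,-2.9,3.1,0,0,-2.8,3.2,0,0]
[461.3583 133.8974] 2.8154774367283335 0.43332088380695477
stop
[-2.3,3.0,0,0,-2.0,2.6,0,0,-1.6,2.2,0,0,-1.2,1.8,0,0,-0.8,1.2,0,0,-0.4,0.7,0,0,-0.3,0.3,0,0]
[457.5385 119.806 ] 2.941862694505362
```

```bash
python3 -m handwheel '[-8,5.1,0,0,-3.9,2.8,0,0,-3.7,2.9,0,0]' 0
python3 -m handwheel '[-3.5,3,0,0,-3.3,3,0,0,-3.1,3.2,0,0,-2.9,3.1,0,0,-2.8,3.2,0,0]' 1 20
python3 -m handwheel '[-2.3,3,0,0,-2,2.6,0,0,-1.6,2.2,0,0,-1.2,1.8,0,0,-0.8,1.2,0,0,-0.4,0.7,0,0,-0.3,0.3,0,0,0,0,0,0,0,0,0,0,0,0,0,0]'
python3 - <<'E'
from h import *
o,p,P,th=track('k8')
F=np.radians(9.1)
tot=th-F; print('cw angle',tot)   # turn back clockwise or go on
n=40; s=np.linspace(0,1,n+1)[1:]; sm=s*s*s*(10-15*s+6*s*s)
e=p[:2]
for i in range(0,n,10): e=gen(e,th-tot*sm[i:i+10])
print(e)
E
```

```text
clock: 10.48
position: [469.5, 153.2, 85.9]
eef_rot: [0.0, 0.983, 0.181, -0.0]
ft_force: [-1.1, -0.3, -0.3]
grip_width: 1.0
grasp_force: 0.0
clock: 10.9
position: [461.4, 133.4, 86.3]
eef_rot: [0.0, 0.983, 0.181, 0.001]
ft_force: [-1.3, -0.7, -1.7]
grip_width: 0.346
grasp_force: 21.5
clock: 11.73
position: [457.7, 120.0, 86.2]
eef_rot: [-0.0, 0.983, 0.182, 0.001]
ft_force: [2.0, -0.3, 2.8]
grip_width: 0.346
grasp_force: 21.9
t 11.7333 tcp [457.7 120.   86.2] px [317.6 371. ] hw 46.9 area 10841 post [457.8 120.5  98. ] r 115.4 th 2.9358 tcpth 2.9398 off 0.2 -0.4 ft [ 1.98 -0.3   2.82]
cw angle 2.776980864995882
[0.2,-0.5,0,0,0.2,-0.2,0,0,0.5,-0.7,0,0,0.8,-1.3,0,0,1.4,-2.0,0,0,2.0,-2.7,0,0,2.7,-3.5,0,0,3.6,-4.3,0,0,4.7,-4.8,0,0,5.8,-5.4,0,0]
[7.0,-5.6,0,0,8.4,-5.6,0,0,9.7,-5.3,0,0,11.1,-4.7,0,0,12.3,-3.7,0,0,13.3,-2.3,0,0,14.1,-0.9,0,0,14.5,1.0,0,0,14.5,2.9,0,0,14.2,4.7,0,0]
[13.5,6.6,0,0,12.4,8.2,0,0,11.0,9.5,0,0,9.5,10.4,0,0,7.8,11.0,0,0,6.2,11.3,0,0,4.6,11.1,0,0,3.2,10.6,0,0,2.1,9.9,0,0,1.0,8.9,0,0]
[0.4,7.9,0,0,-0.1,6.7,0,0,-0.4,5.6,0,0,-0.5,4.4,0,0,-0.5,3.3,0,0,-0.4,2.4,0,0,-0.3,1.5,0,0,-0.1,0.8,0,0,-0.1,0.3,0,0,-0.0,0.1,0,0]
[684.67082187 115.1514797 ]
```

Caught and stopped. I'll carry the post round to the fin.

```bash
python3 -m handwheel '[0.2,-0.5,0,0,0.2,-0.2,0,0,0.5,-0.7,0,0,0.8,-1.3,0,0,1.4,-2,0,0,2,-2.7,0,0,2.7,-3.5,0,0,3.6,-4.3,0,0,4.7,-4.8,0,0,5.8,-5.4,0,0]'
python3 -m handwheel '[7,-5.6,0,0,8.4,-5.6,0,0,9.7,-5.3,0,0,11.1,-4.7,0,0,12.3,-3.7,0,0,13.3,-2.3,0,0,14.1,-0.9,0,0,14.5,1,0,0,14.5,2.9,0,0,14.2,4.7,0,0]'
python3 -m handwheel '[13.5,6.6,0,0,12.4,8.2,0,0,11,9.5,0,0,9.5,10.4,0,0,7.8,11,0,0,6.2,11.3,0,0,4.6,11.1,0,0,3.2,10.6,0,0,2.1,9.9,0,0,1,8.9,0,0]'
python3 -m handwheel '[0.4,7.9,0,0,-0.1,6.7,0,0,-0.4,5.6,0,0,-0.5,4.4,0,0,-0.5,3.3,0,0,-0.4,2.4,0,0,-0.3,1.5,0,0,-0.1,0.8,0,0,-0.1,0.3,0,0,0,0.1,0,0]'
python3 -m handwheel '[0,0,0,0,0,0,0,0,0,0,0,0,0,0,0,0]'
python3 - <<'E'
from h import *
track('k9'); c=cam('side'); save(c,'s9.png')
E
```

```text
clock: 12.62
position: [469.2, 151.6, 86.2]
eef_rot: [0.0, 0.983, 0.181, 0.0]
ft_force: [2.8, -1.2, 4.7]
grip_width: 0.342
grasp_force: 22.2
clock: 13.45
position: [572.7, 211.8, 86.2]
eef_rot: [0.001, 0.983, 0.182, -0.001]
ft_force: [-0.1, -3.9, 10.1]
grip_width: 0.344
grasp_force: 22.5
clock: 14.28
position: [673.6, 147.4, 86.3]
eef_rot: [-0.001, 0.983, 0.182, -0.001]
ft_force: [-1.0, -0.6, 7.2]
grip_width: 0.344
grasp_force: 22.3
clock: 15.12
position: [683.6, 116.9, 86.3]
eef_rot: [-0.001, 0.983, 0.182, -0.0]
ft_force: [-0.1, -0.0, 5.4]
grip_width: 0.342
grasp_force: 22.2
clock: 15.45
position: [683.5, 117.1, 86.3]
eef_rot: [-0.001, 0.983, 0.182, -0.0]
ft_force: [1.0, -0.5, 6.2]
grip_width: 0.34
grasp_force: 22.2
t 15.45 tcp [683.5 117.1  86.3] px [317.2 370. ] hw 46.35 area 9372 post [683.8 117.8  98. ] r 115.1 th 0.1824 tcpth 0.1774 off 0.5 -0.5 ft [ 1.01 -0.46  6.22]
```

View pics/k9.png

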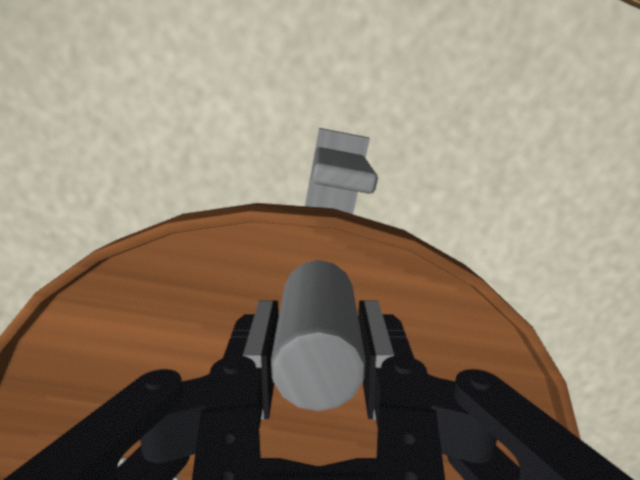

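View pics/s9.png

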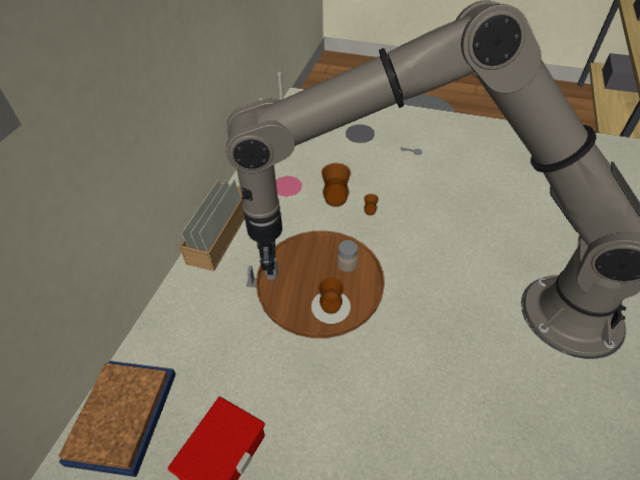

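The wrist view shows the fin top around (345,183) and the post top at (317,370). The side view shows the glass and jar upright. I'll measure the fin's bearing from the wrist.

```bash
python3 - <<'E'
from h import *
o,R,p,c=wrist()
for u in [(345,182)]:
    P=toz(c,u,55)[0]; d=P[:2]-C; print(P.round(1),np.hypot(*d).round(1),np.degrees(np.arctan2(d[1],d[0])).round(1))
E
```

```text
[733.9 126.3  55. ] 165.8 10.2
```

Fin bearing is 10.2° (9.1° from the top view) and the post is at about 10.3°, so they are aligned within about 3 mm. I'll release and lift.

```bash
python3 -m handwheel '[0,0,0,0,0,0,0,0,0,0,0,0,0,0,0,0,0,0,0,0,0,0,0,0]' 0
python3 - <<'E'
from h import *
track('k10')
E
python3 -m handwheel '[0,0,-6,0,0,0,-12,0,0,0,-15,0,0,0,-15,0,0,0,-15,0,0,0,-15,0,0,0,-12,0,0,0,-6,0,0,0,0,0,0,0,0,0]'
python3 - <<'E'
from h import *
o,R,p,c=wrist(); save(c,'k11.png'); print(p.round(1))
E
```

```text
clock: 16.1
position: [683.7, 114.9, 85.4]
eef_rot: [-0.0, 0.983, 0.181, -0.001]
ft_force: [0.2, -0.1, 0.3]
grip_width: 1.0
grasp_force: 0.0
t 16.1 tcp [683.7 114.9  85.4] px [311. 371.] hw 45.35 area 9116 post [683.6 117.4  98. ] r 114.8 th 0.1795 tcpth 0.1578 off 0.8 -2.4 ft [ 0.23 -0.13  0.27]
clock: 16.98
position: [684.2, 114.9, 182.2]
eef_rot: [0.0, 0.983, 0.181, 0.0]
ft_force: [0.2, 0.5, 0.2]
grip_width: 0.999
grasp_force: 0.0
[684.2 114.9 182.2]
```

View pics/k11.png

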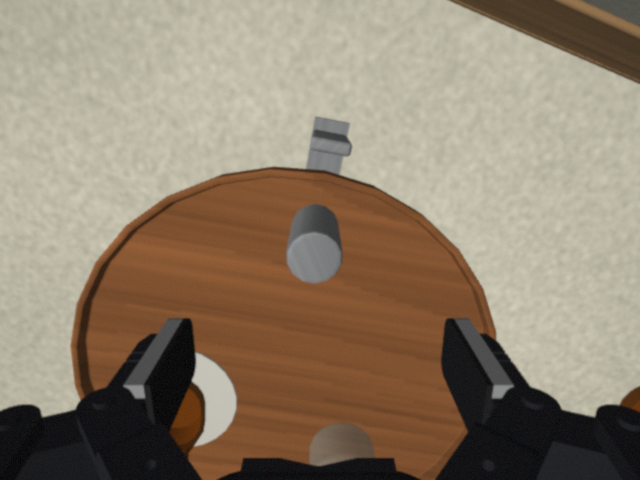

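The post top at (314,257) is lined up with the fin at (331,145). It is released and the gripper is clear, with the glass on its saucer and the jar standing. I'll hand in.

```bash
python3 -c "
from station import *
print(sign_off())"
```

```text
the job is handed in; nothing more can be done
None
```

I handed the job in at about 17 s with every step carried out: spun the tray up to about 1.2 rad/s, let it coast untouched for over 4 s with the fingers within 3 mm of the post's axis at each check, then caught and stopped it, parked the post within about 3 mm of the fin line by my measurement and released it. The last pictures show the glass on its saucer and the jar still standing; `sign_off()` returned no verdict.

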